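# Roll the stray tin to its tape mark and shut the rack tray

## Robot

A 6-joint arm with a two-finger parallel gripper is mounted at the origin on the work surface. World frame = base frame: x ahead of the robot, y to its left, z up, the work surface at z = 0. Lengths are in m, angles in degrees, forces in N, time in s.
With the tool pointing down it reaches from about 0.375 to 0.9 m from the base axis. Payload 3.1 kg.
Tool frame: the origin (TCP) lies midway between the tips of the shut fingers; the grasp point (between the pads) lies bot.hold_point_z behind it (bot.hold_point_z is the distance from the TCP to the grasp point, in m); z points along the fingers, y is the direction in which the jaws open and shut (so a half turn about z gives the same grasp; the last joint's range is limited). The gripper opens to 87 mm and grips with 3 to 60 N. Pads are 19 mm wide; open, the fingers measure 117 mm over their backs; the gripper's body (75 mm by 190 mm) begins 51 mm behind the grasp point.
Start: joints at [-82.191, 30.224, 82.088, -0, 67.689, -10.227], TCP at [0.194, -0.594, 0.192] pointing down, gripper open.
Joint ranges: [-176.69, 176.69], [-43.24, 126.21], [12.49, 139.97], [-82, 262], [0, 151.66], [-163.58, 163.58]. Speed limits (degrees/s): [159.86, 159.86, 180, 180, 180, 180].

## Interface

Orientations are given as a 3x3 rotation matrix whose columns are the frame's x, y, z axes.
In Python, from rig import bot, vision, hand_in gives the robot as it stands. The module is installed in compiled form; this text tells all that it offers.
- The arm moves only by the shell command python3 -m handwheel 'ROWS'. ROWS is JSON, a list of rows, each an object of numbers: "hand": the gripper's target within -1 to 1 (fully open at 1, half-way at 0, shut at -1); "dx", "dy", "dz": the shift along the world's x, y, z in cm; "wx", "wy", "wz": the turn, a rotation vector about the world's x, y, z in rad. In form: [{"hand": .., "dx": .., "dy": .., "dz": .., "wx": .., "wy": .., "wz": ..}, ...]. A call has 1 to 10 rows; each row shifts and turns the commanded pose from where the row before left it; what a row does not reach is not made up. A row lasts 1/10 s, in which the tool goes at most 50 mm and 8.59 degrees, less where a joint would pass 70% of its speed; a pose out of reach is approached as far as the arm can. A call with a gripper value outside its range is refused whole. The fingers move at their own pace and stop on an object; the grip force is fixed at half the most. Time passes only in rows, so rows that do not move let the fingers close. It gives the time, the measured TCP pose, the force and the opening at its end, in the units of the state.
- bot.read_state(): the state, without advancing time (a new reading comes with each control period).
- vision.capture(name): name is "scene" or "top"; returns (picture, depth): 384x512x3 uint8, red, green, blue; 384x512 float32, m along the optical axis (not along the pixel's ray), 0 where there is no reading.
- vision.get_calibration(name): a dict with "fx", "fy", "cx", "cy" (pixels), "k1" (the pictures are not rectified: a ray, as slopes to the right and down, at radius r is drawn at 1 + k1 r^2 times it, then the intrinsics apply), "rvec" (rotation vector, rad) and "tvec" (3), from world to camera coordinates, as OpenCV has them. Camera axes: x right, y down, z forward; pixel columns grow to the right and rows downward; lengths in m; the calibration is good to about 2 mm. A picture is of the moment at which its call begins. get_calibration takes no time and is no camera call.
- hand_in(): hands the job in, once; it reports no verdict.
The state is a dict: "time_s": time; "joint_positions": joint angles; "qvel": joint speeds; "tau": joint torques, N m; "position": TCP position; "tcp_rot": TCP orientation; "force": force on the tool from outside, world axes, zero at the start; "moment": the same for the moment, N m; "opening": opening from 0.0 (shut) to 1.0 (fully open).
Only numpy, scipy, OpenCV 4.12 (cv2) and the standard library are available. Lean on these libraries where they do the work, as an engineer would, in place of code of your own. Each camera call takes 0.05 s, during which the arm holds its last target.

## Task

The tray of the under-stair rack will not shut because the tin lying on its side behind it is in the way. Roll the tin along the deck, without lifting it off, to its place on the tape strip, so that it comes to rest centred over the strip and lying lengthways along it, and do not knock the bottle standing beyond. Push the tray fully home with the brush and the soap dish still in it and the dish still right way up.

Things in the scene. Friction and masses are not known exactly. Their poses are not given: they have to be found in the camera images.
- rack: Fixed steel rack. x from front to back, y to the left (as seen from the robot), z up; turned up to 7 degrees. Origin on the work surface under the deck's centre. Deck: flat sheet steel, top 60 mm above the origin, x -125 (front edge) to +125 mm, y -420 to +420, a 15 mm lip along its rear edge. Posts at y +-420 to +-438: front 130 mm high, rear 345, a rail sloping between.
- shelf_edge (a point): Middle of the front edge of the rack's wire shelf, 300 mm above the rack's origin; axes as the rack's. The shelf hangs over the back of the deck: full width, from 5 mm before the rack's middle to its rear edge, underside 235 mm above the deck. No upright tool gets in below it; one leaning 30 to 45 degrees, fingers down and to the back (+x), does.
- hooks (a point): Lowest point of the middle one of three S-hooks that hang 72 mm down from the shelf's front rail, 30 mm apart along y, near its right end (rack y = -320 to -380 mm). Left of them, at rack y = -285 mm, a spring clip 32 mm wide grips the same rail, its handles standing 50 mm up. All fixed; keep clear.
- tin: Plain steel tin lying on its side: 100 mm diameter over the end rims (97 between), 118 mm long, 0.4 to 0.8 kg. Origin at its centre, 50 mm above the deck; x along its axis, y and z turn as it rolls. Starts behind the tray, axis near rack x. Too thick to grasp: push it with the side of shut fingertips at mid length, not with the gripper's body. Let go at 100 mm/s it rolls on about 20 mm.
- mark: Pale paper tape stuck on the deck from front to back, 236 x 25 mm, flush: the tin's place. Origin at the strip's middle on the deck's surface; x along it (as rack x), y across it to the left. It lies to the right of the tray's track, at rack y = -30 to -195 mm.
- tray (a joint): Sliding plastic tray: how far it stands out of the rack towards the robot (rack -x), in m; 0 = fully home at its stop, at most 0.11. Starts 0.075 to 0.085; about 2 N to push. 150 mm deep, 240 wide, 45 high, walls 3 mm, underside 1 mm above the deck; its track is rack y = 45 to 285 mm. Home, its back wall is at rack x = 37 mm. At the start the tin lies 1 to 30 mm behind it.
- tray_front (a point): Middle of the outer face of the tray's front lip, 36 mm above the deck; the lip is 240 mm wide, spans 36 to 46 mm above the deck and stands 12 mm out from the front wall. Moves with the tray; axes as the rack's. Push here along rack +x. Home, it is level with the deck's front edge (rack x = -125 mm).
- tray_floor (a point): Middle of the tray's inner floor (144 x 234 mm inside); moves with the tray, axes as the rack's.
- dish: Loose rectangular ceramic soap dish in the tray, 68 x 110 mm, 22 mm high. Origin at the centre of its underside, z up.
- brush: Loose lint brush lying in the tray along its front wall, 195 mm long, 34 mm wide, 24 mm high. Origin on its underside near its middle; y along its handle, z up.
- bottle: Loose closed plastic bottle, 62 mm diameter, 190 mm high, standing on the deck on the far (rack -y) side of the tape, its axis 160 to 180 mm from the tape's middle line. Origin at the centre of its underside, z up.
Things that resemble listed ones, but are neither listed nor needed, are in the scene too. Of the things that look like the dish, the smallest one is meant.

How it is judged (in metres and radians):
At the end, for the whole second after the job is handed in: The tin lies on its side on the deck at rest (< 10 mm/s), its axis within 10 mm of the middle line of the tape and within 0.2 rad of its direction, its middle within 60 mm of the tape's. The tray is within 6 mm of home, the dish (upright within 0.4 rad) and the brush in it. The bottle stands (y of tin in the frame of mark between -0.01 and 0.01 m and x of tin in the frame of mark between -0.06 and 0.06 m and z of tin in the frame of mark between 0.044 and 0.056 m and angle between the x axis of tin and the x axis of mark, either way round below 0.2 rad and linear speed of tin below 0.01 m/s and value of joint tray below 0.006 m and x of dish in the frame of tray_floor between -0.06 and 0.06 m and y of dish in the frame of tray_floor between -0.1 and 0.1 m and z of dish in the frame of tray_floor below 0.025 m and angle between dish's own z axis and vertical below 0.4 rad and x of brush in the frame of tray_floor between -0.075 and 0.075 m and y of brush in the frame of tray_floor between -0.11 and 0.11 m and z of brush in the frame of tray_floor below 0.04 m and angle between bottle's own z axis and vertical below 0.1 rad); the robot touches nothing.
It fails at once if the tin is lifted off the deck (its centre more than 15 mm above its rolling height) or stood on its end (z of tin in the frame of rack above 0.125 m or angle between tin's own x axis and vertical below 1.1 rad).
It fails at once if the bottle is knocked (moved more than 15 mm or tilted more than 0.3 rad) (distance of bottle from where it was at the start of the episode above 0.015 m or angle between bottle's own z axis and vertical above 0.3 rad).
It also fails if it takes over 61 s, if anything falls off the work surface, if the arm or the gripper's body presses on something with over 40 N, if the wrist force passes 120 N, or if a joint passes its speed limit or range.

## Working session

There is one attempt and no reset: what is moved stays moved. The work goes in short steps, Python scripts to look and compute and a shell command to move; the robot and the scene stay as the last step left them, time stands still between calls to the robot, and variables do not carry over. Pictures are saved under pics/ and viewed, and the job is handed in when it is done.

```bash
mkdir -p pics; ls; cat > h.py <<'E'
import numpy as np, cv2
from rig import bot, vision
def cal(n):
    c=vision.get_calibration(n)
    R=cv2.Rodrigues(np.array(c['rvec'],float))[0]; t=np.array(c['tvec'],float).ravel()
    K=np.array([[c['fx'],0,c['cx']],[0,c['fy'],c['cy']],[0,0,1.]]); D=np.array([c['k1'],0,0,0,0.])
    return K,D,R,t
def snap(n,name):
    im,d=vision.capture(n); cv2.imwrite(f'pics/{name}.png',cv2.cvtColor(im,cv2.COLOR_RGB2BGR)); np.savez(f'pics/{name}.npz',im=im,d=d); return im,d
def cloud(n,d):
    K,D,R,t=cal(n); h,w=d.shape
    u,v=np.meshgrid(np.arange(w,dtype=float),np.arange(h,dtype=float))
    p=cv2.undistortPoints(np.stack([u.ravel(),v.ravel()],1)[:,None],K,D)[:,0]
    P=np.concatenate([p,np.ones((len(p),1))],1)*d.reshape(-1,1)
    return ((P-t)@R).reshape(h,w,3)
def proj(n,P):
    K,D,R,t=cal(n); return cv2.projectPoints(np.array(P,float).reshape(-1,3),cv2.Rodrigues(R)[0],t,K,D)[0][:,0]
E
python3 - <<'E'
from h import *
for n in('scene','top'):
    snap(n,n+'0'); K,D,R,t=cal(n); print(n,-R.T@t,R[2],K[0,0])
print(bot.read_state(), bot.hold_point_z)
E
```

```text
pics
scene [0.96182824 0.7328674  1.28412712] [-0.30207289 -0.54564813 -0.78167774] 442.028806495854
top [ 0.43168798 -0.03930408  1.44186042] [ 0.07835015  0.02467182 -0.99662057] 489.1274219219687
{'time_s': 0.1, 'joint_positions': array([-8.21905138e+01,  3.02725378e+01,  8.21485890e+01, -2.89676228e-05,
        6.76884301e+01, -1.02280769e+01]), 'qvel': array([ 0.02371836, -0.15780014, -0.19907652,  0.10886211,  0.0462245 ,
       -0.18946978]), 'tau': array([ 2.05399165e-04, -4.40984774e+01, -1.77151698e+01,  6.34193374e-02,
        5.33858815e-02, -4.93535845e-05]), 'position': array([ 0.19344765, -0.59356698,  0.19138388]), 'tcp_rot': array([[ 9.50853705e-01,  3.09640378e-01, -2.60282537e-04],
       [ 3.09640301e-01, -9.50851879e-01,  1.89432978e-03],
       [ 3.39070850e-04, -1.88182446e-03, -9.99998172e-01]]), 'force': array([-0.23906706,  0.35811502, -0.47365363]), 'moment': array([ 0.00830875, -0.04841231, -0.01445542]), 'opening': 0.9969473944954065} 0.0187
```

View pics/scene0.png

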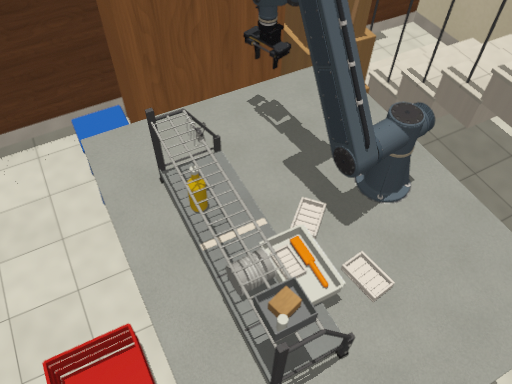

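View pics/top0.png

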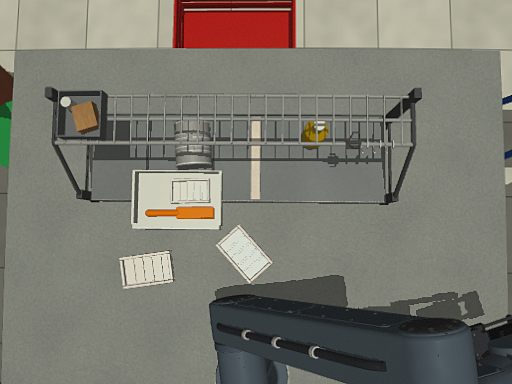

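```bash
python3 - <<'E'
import cv2
a=cv2.imread('pics/top0.png'); cv2.imwrite('pics/top0c.png',cv2.resize(a[80:240,40:240],None,fx=4,fy=3.7,interpolation=cv2.INTER_CUBIC)); cv2.imwrite('pics/top0d.png',cv2.resize(a[80:210,230:430],None,fx=4,fy=4,interpolation=cv2.INTER_CUBIC))
a=cv2.imread('pics/scene0.png'); cv2.imwrite('pics/sc0c.png',cv2.resize(a[150:350,160:360],None,fx=3,fy=3,interpolation=cv2.INTER_CUBIC))
E
```

```text
(no output)
```

View pics/top0c.png

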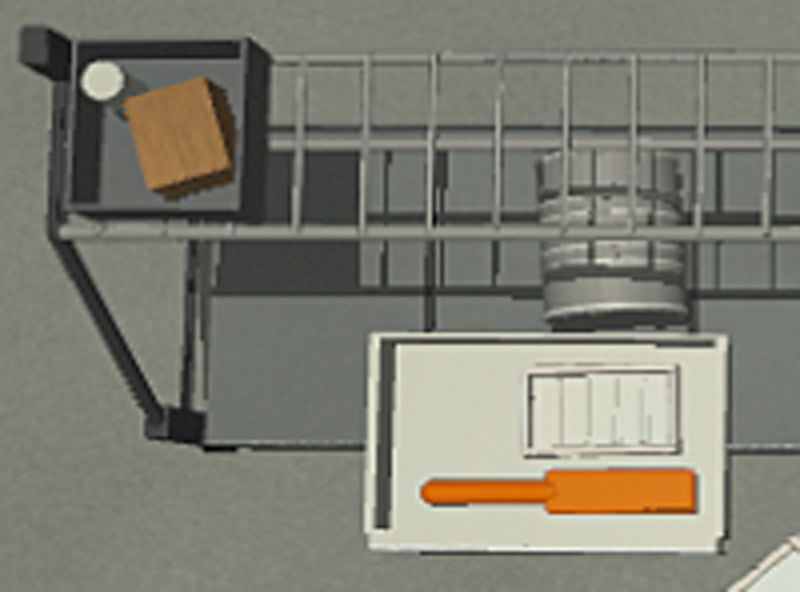

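View pics/top0d.png

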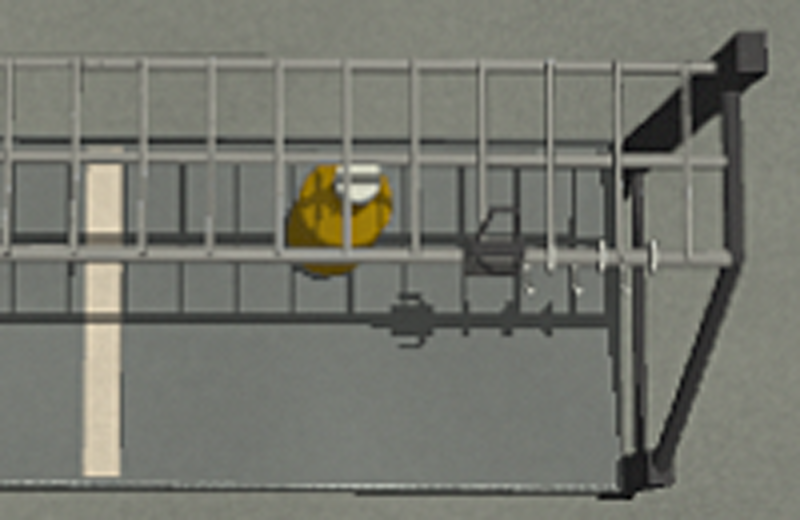

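View pics/sc0c.png

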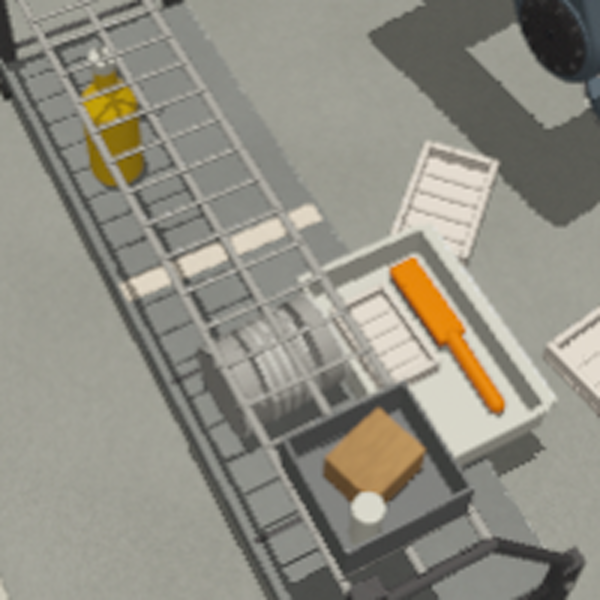

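```bash
cat >> h.py <<'E'
def ray(n,uv,z):
    K,D,R,t=cal(n); p=cv2.undistortPoints(np.array(uv,float).reshape(-1,1,2),K,D)[:,0]
    d=np.concatenate([p,np.ones((len(p),1))],1)@R; c=-R.T@t
    return c+d*((z-c[2])/d[:,2])[:,None]
E
python3 - <<'E'
from h import *
z=np.load('pics/top0.npz'); im=z['im'].astype(int); d=z['d']; P=cloud('top',d)
# deck pixels
dk=(abs(P[...,2]-.06)<.012)&(d>0)
vs,us=np.where(dk[100:215,85:400]); print(dk.sum(), np.median(P[dk][:,2]))
# front edge of deck: per column, lowest deck pixel
F=[]
for u in list(range(235,375)):
    col=np.where(dk[150:215,u])[0]
    if len(col): F.append((u,150+col.max()+.5))
F=np.array(F); W=ray('top',F,.06)
a=np.polyfit(W[:,1],W[:,0],1); r=W[:,0]-np.polyval(a,W[:,1]); a=np.polyfit(W[abs(r)<.004,1],W[abs(r)<.004,0],1); print('front edge x=a*y+b',a,np.degrees(np.arctan(a[0])), F[::20].tolist())
# deck lateral ends
for v in (175,180,185,190,195):
    row=np.where(dk[v,60:420])[0]+60; print(v,row.min(),row.max(),ray('top',[[row.min()-.5,v],[row.max()+.5,v]],.06)[:,:2].round(4).tolist())
tp=(im.min(2)>170)&dk; tp[:,:235]=0;tp[:,275:]=0
v,u=np.where(tp); T=ray('top',np.stack([u,v],1),.06)[:,:2]; print('tape',len(u),u.min(),u.max(),v.min(),v.max(),T.mean(0))
rows=[]
for vv in range(v.min(),v.max()+1):
    q=u[v==vv]
    if len(q)>=7: rows.append((q.mean(),vv))
L=ray('top',rows,.06); b=np.polyfit(L[:,0],L[:,1],1); print('tape y=b x+c',b,np.degrees(np.arctan(b[0])))
print(ray('top',[[256,v.min()-.5],[256,v.max()+.5]],.06))
E
```

```text
20434 0.06043012952788632
front edge x=a*y+b [0.00111318 0.50457184] 0.06378045010679737 [[235.0, 200.5], [255.0, 201.5], [275.0, 201.5], [295.0, 201.5], [315.0, 201.5], [335.0, 201.5], [355.0, 202.5]]
175 92 388 [[0.5768, 0.4643], [0.5818, -0.3858]]
180 92 389 [[0.5623, 0.4638], [0.5675, -0.3884]]
185 92 384 [[0.5479, 0.4633], [0.5532, -0.374]]
190 92 385 [[0.5334, 0.4628], [0.5391, -0.3767]]
195 89 386 [[0.519, 0.4711], [0.5249, -0.3793]]
tape 418 252 259 122 198 [ 0.61712511 -0.00716721]
tape y=b x+c [ 0.00071409 -0.00774642] 0.0409144331027228
[[ 0.73368221 -0.00877576  0.06      ]
 [ 0.51249609 -0.01058668  0.06      ]]
```

```bash
python3 - <<'E'
from h import *
z=np.load('pics/top0.npz'); im=z['im'].astype(int); d=z['d']; P=cloud('top',d)
def box(m,n): 
    Q=P[m]; print(n,len(Q),'min',np.percentile(Q,2,0).round(3),'max',np.percentile(Q,98,0).round(3))
reg=np.zeros(d.shape,bool); reg[110:172,165:225]=1
m=reg&(P[...,2]>.1)&(P[...,2]<.175); box(m,'tin')
# ridge / edges per row
for v in range(118,172,4):
    q=np.where(m[v])[0]
    if len(q): 
        Q=P[v,q]; print(v,q.min(),q.max(),'x',Q[:,0].mean().round(3),'y',Q[:,1].min().round(3),Q[:,1].max().round(3),'mid',((Q[:,1].min()+Q[:,1].max())/2).round(4),'ztop',np.percentile(Q[:,2],95).round(3))
from scipy.optimize import least_squares
Q=P[m]
def f(p):
    y=Q[:,1]-p[0]-p[1]*(Q[:,0]-.66); return np.hypot(y,Q[:,2]-p[2])-.049
s=least_squares(f,[.2,0,.11],loss='soft_l1',f_scale=.002); print(s.x,np.sqrt(np.median(s.fun**2)))
t=np.zeros(d.shape,bool); t[160:235,125:228]=1
box(t&(P[...,2]>.092)&(P[...,2]<.115),'tray rim')
box(t&(P[...,2]>.1)&(P[...,2]<.107)&(P[...,0]<.5),'front')
dm=(im[...,0]>150)&(im[...,2]<80)
box(dm&t,'brush')
b=np.zeros(d.shape,bool); b[110:150,295:335]=1; box(b&(im[...,2]<80)&(im[...,0]>120)&(P[...,2]<.27),'bottle')
box(b&(P[...,2]>.24)&(P[...,2]<.28),'bottle top')
z=np.load('pics/scene0.npz'); S=cloud('scene',z['d'])
s=bot.read_state(); L=(S-s['position'])@s['tcp_rot']
mm=(abs(L)<.35).all(2)&(z['d']>0)
L=L[mm]
for a in np.arange(-.34,.03,.02):
    q=L[(L[:,2]>=a)&(L[:,2]<a+.02)]
    if len(q)>2: print(round(a,2),len(q),q.min(0)[:2].round(3),q.max(0)[:2].round(3))
E
```

```text
tin 1499 min [0.585 0.115 0.103] max [0.715 0.211 0.161]
122 175 209 x 0.713 y 0.12 0.21 mid 0.1652 ztop 0.159
126 174 209 x 0.702 y 0.12 0.215 mid 0.1676 ztop 0.16
130 174 209 x 0.691 y 0.12 0.216 mid 0.1679 ztop 0.158
134 175 209 x 0.68 y 0.119 0.21 mid 0.1643 ztop 0.161
138 175 209 x 0.669 y 0.118 0.21 mid 0.1641 ztop 0.161
146 175 210 x 0.647 y 0.116 0.213 mid 0.1644 ztop 0.16
150 175 210 x 0.636 y 0.116 0.212 mid 0.1639 ztop 0.162
154 176 210 x 0.626 y 0.115 0.207 mid 0.1611 ztop 0.16
158 176 210 x 0.615 y 0.115 0.206 mid 0.1604 ztop 0.162
162 176 211 x 0.604 y 0.113 0.206 mid 0.1597 ztop 0.161
166 176 197 x 0.598 y 0.152 0.208 mid 0.1804 ztop 0.125
170 165 221 x 0.587 y 0.086 0.241 mid 0.1636 ztop 0.109
[0.16550001 0.07655835 0.10920806] 0.0015482850392493433
tray rim 1052 min [0.427 0.085 0.093] max [0.599 0.333 0.111]
front 411 min [0.426 0.087 0.1  ] max [0.495 0.333 0.107]
brush 616 min [0.455 0.11  0.08 ] max [0.486 0.293 0.093]
bottle 180 min [ 0.659 -0.197  0.126] max [ 0.709 -0.142  0.203]
bottle top 72 min [ 0.673 -0.181  0.241] max [ 0.694 -0.156  0.254]
-0.34 57 [ 0.062 -0.101] [ 0.08  -0.003]
-0.32 36 [ 0.055 -0.04 ] [0.07  0.023]
-0.3 42 [-0.001 -0.036] [0.056 0.031]
-0.28 103 [-0.01  -0.035] [0.039 0.033]
-0.26 94 [-0.013 -0.039] [0.039 0.018]
-0.24 81 [-0.015 -0.037] [0.041 0.02 ]
-0.22 149 [-0.033 -0.055] [0.044 0.032]
-0.2 97 [-0.038 -0.052] [0.044 0.012]
-0.18 99 [-0.022 -0.055] [0.032 0.016]
-0.16 304 [-0.034 -0.1  ] [0.043 0.095]
-0.14 212 [-0.034 -0.098] [0.045 0.099]
-0.12 147 [-0.029 -0.09 ] [0.046 0.093]
-0.1 14 [-0.003 -0.05 ] [0.016 0.058]
-0.08 43 [-0.01  -0.056] [0.016 0.054]
-0.06 40 [-0.012 -0.055] [0.017 0.054]
-0.04 18 [-0.011 -0.053] [0.012 0.049]
```

```bash
cat > plan.py <<'E'
import numpy as np
def rot(th,ph,ro):
    # tool z: down, leaning to +x by th, and toward -y by ph
    z=np.array([np.tan(th),-np.tan(ph),-1.]); z/=np.linalg.norm(z)
    y=np.array([0,1.,0]); y-=z*(y@z); y/=np.linalg.norm(y); x=np.cross(y,z)
    y2=np.cos(ro)*y+np.sin(ro)*x; x2=np.cross(y2,z)
    return np.stack([x2,y2,z],1)
def bx(hx,hy,l0,l1,n=9):
    g=np.stack(np.meshgrid(np.linspace(-hx,hx,n),np.linspace(-hy,hy,2*n),np.linspace(-l1,-l0,2*n)),-1).reshape(-1,3); return g
body=bx(.0375,.095,.07,.165); neck=bx(.045,.045,.165,.4); fing=bx(.0095,.015,0,.07); kn=bx(.0095,.03,.045,.07)
def sdtin(P,c,yaw=0.,r=.05,h=.059):
    q=P-c; ax=np.array([np.cos(yaw),np.sin(yaw),0]); a=q@ax; rr=np.linalg.norm(q-a[:,None]*ax,axis=1)
    dx=np.stack([abs(a)-h,rr-r],1); return np.minimum(dx.max(1),0)+np.linalg.norm(np.maximum(dx,0),axis=1)
def sdbox(P,lo,hi):
    q=np.maximum(lo-P,P-hi); return np.minimum(q.max(1),0)+np.linalg.norm(np.maximum(q,0),axis=1)
def ev(th,ph,ro,tipx,h,c=np.array([.657,.1655,.11]),yaw=.0):
    R=rot(th,ph,ro); f=fing@R.T
    lo,hi=-.1,.3
    for _ in range(30):
        m=(lo+hi)/2; 
        if sdtin(f+[tipx,c[1]+m,.06+h],c,yaw).min()>0: hi=m
        else: lo=m
    t=np.array([tipx,c[1]+hi,.06+h]); F=f+t; i=sdtin(F,c,yaw).argmin()
    B=np.concatenate([body,neck,kn])@R.T+t
    sh=sdbox(np.concatenate([B,F]),np.array([.6216,-.4,.292]),np.array([.76,.5,.31])).min()
    tn=sdtin(B,c,yaw).min(); low=B[:,2].min()-.06
    return tn,sh,low,F[:,2].min()-.06,F[i],t,R
E
python3 - <<'E'
from plan import *
res=[]
for th in range(25,50,5):
  for ph in range(0,41,5):
    for ro in range(-90,91,15):
      for h in (.02,.03,.04):
        r=ev(*np.radians([th,ph,ro]),.662,h)
        if r[3]<.008 or r[2]<.055: continue
        if r[4][2]<.085: continue
        res.append((min(r[0],r[1]),th,ph,ro,h,r[0],r[1],r[2],r[3],r[4].round(3)))
res.sort(key=lambda a:-a[0])
for r in res[:12]: print([np.round(v,3) for v in r])
for p in (0,5,10,15,20,25):
  q=[r for r in res if r[2]==p]; print(p,[np.round(v,3) for v in q[0]] if q else None)
E
```

```text
[np.float64(0.016), np.int64(35), np.int64(35), np.int64(-30), np.float64(0.04), np.float64(0.018), np.float64(0.016), np.float64(0.057), np.float64(0.032), array([0.658, 0.215, 0.108])]
[np.float64(0.016), np.int64(40), np.int64(35), np.int64(-30), np.float64(0.04), np.float64(0.016), np.float64(0.031), np.float64(0.059), np.float64(0.033), array([0.657, 0.215, 0.107])]
[np.float64(0.015), np.int64(35), np.int64(30), np.int64(-30), np.float64(0.04), np.float64(0.015), np.float64(0.016), np.float64(0.065), np.float64(0.033), array([0.658, 0.215, 0.107])]
[np.float64(0.012), np.int64(40), np.int64(30), np.int64(-30), np.float64(0.04), np.float64(0.012), np.float64(0.031), np.float64(0.057), np.float64(0.032), array([0.658, 0.215, 0.106])]
[np.float64(0.01), np.int64(35), np.int64(25), np.int64(-30), np.float64(0.04), np.float64(0.01), np.float64(0.017), np.float64(0.066), np.float64(0.033), array([0.659, 0.215, 0.106])]
[np.float64(0.01), np.int64(35), np.int64(25), np.int64(-15), np.float64(0.04), np.float64(0.01), np.float64(0.022), np.float64(0.057), np.float64(0.032), array([0.663
[... 1567 characters left out ...]
int64(0), np.float64(0.04), np.float64(0.001), np.float64(-0.0), np.float64(0.072), np.float64(0.034), array([0.67 , 0.215, 0.106])]
15 [np.float64(0.002), np.int64(30), np.int64(15), np.int64(-15), np.float64(0.04), np.float64(0.002), np.float64(0.008), np.float64(0.071), np.float64(0.034), array([0.665, 0.215, 0.106])]
20 [np.float64(0.006), np.int64(30), np.int64(20), np.int64(-15), np.float64(0.04), np.float64(0.007), np.float64(0.006), np.float64(0.066), np.float64(0.033), array([0.664, 0.215, 0.107])]
25 [np.float64(0.01), np.int64(35), np.int64(25), np.int64(-30), np.float64(0.04), np.float64(0.01), np.float64(0.017), np.float64(0.066), np.float64(0.033), array([0.659, 0.215, 0.106])]
```

```bash
python3 - <<'E'
from plan import *
from rig import bot
from scipy.spatial.transform import Rotation as Ro
R0=bot.read_state()['tcp_rot']
for h in (.045,.05):
  for a in [(37,30,-30),(35,30,-20),(37,33,-30)]:
    r=ev(*np.radians(a),.665,h); r2=ev(*np.radians(a),.665,h,yaw=.077)
    print(h,a,[round(float(v),3) for v in r[:4]],[round(float(v),3) for v in r2[:4]],r2[4].round(3),r2[5].round(3))
R=rot(*np.radians((37,30,-30)));print(R.round(3))
for k in (0,180):
  Q=R@Ro.from_euler('z',k,degrees=True).as_matrix(); v=Ro.from_matrix(Q@R0.T).as_rotvec(); print(k,v.round(3),np.linalg.norm(v))
E
```

```text
0.045 (37, 30, -30) [0.016, 0.017, 0.069, 0.038] [0.017, 0.017, 0.069, 0.038] [0.661 0.216 0.111] [0.665 0.232 0.105]
0.045 (35, 30, -20) [0.017, 0.014, 0.06, 0.037] [0.018, 0.014, 0.06, 0.037] [0.664 0.216 0.113] [0.665 0.232 0.105]
0.045 (37, 33, -30) [0.018, 0.016, 0.067, 0.038] [0.02, 0.016, 0.067, 0.038] [0.661 0.216 0.112] [0.665 0.232 0.105]
0.05 (37, 30, -30) [0.019, 0.014, 0.074, 0.043] [0.02, 0.014, 0.074, 0.043] [0.661 0.216 0.116] [0.665 0.232 0.11 ]
0.05 (35, 30, -20) [0.019, 0.011, 0.065, 0.042] [0.022, 0.011, 0.065, 0.042] [0.664 0.215 0.118] [0.665 0.231 0.11 ]
0.05 (37, 33, -30) [0.021, 0.014, 0.072, 0.043] [0.023, 0.014, 0.072, 0.043] [0.661 0.215 0.117] [0.665 0.231 0.11 ]
[[-0.566  0.618  0.547]
 [ 0.454  0.786 -0.419]
 [-0.688  0.011 -0.725]]
0 [-0.91   0.146  2.034] 2.233033734449363
180 [-0.129 -0.779 -0.936] 1.2247324070483163
```

```bash
python3 -m handwheel '[{"hand":-1,"dx":3,"dy":3.5,"dz":1.3},{"hand":-1,"dx":3,"dy":3.5,"dz":1.3},{"hand":-1,"dx":3,"dy":3.5,"dz":1.3},{"hand":-1,"dx":3,"dy":3.5,"dz":1.3},{"hand":-1,"dx":3,"dy":3.5,"dz":1.3},{"hand":-1,"dx":3,"dy":3.5,"dz":1.3},{"hand":-1,"dx":3,"dy":3.5,"dz":1.3},{"hand":-1,"dx":2.5,"dy":3.5,"dz":1.3},{"hand":-1,"dx":2.5,"dy":3.5,"dz":1.3},{"hand":-1,"dx":2.5,"dy":3.5,"dz":1.3}]'
```

```text
invalid input
```

```bash
python3 -m handwheel '[{"hand":-1,"dx":3,"dy":3.5,"dz":1.3,"wx":0,"wy":0,"wz":0},{"hand":-1,"dx":3,"dy":3.5,"dz":1.3,"wx":0,"wy":0,"wz":0},{"hand":-1,"dx":3,"dy":3.5,"dz":1.3,"wx":0,"wy":0,"wz":0},{"hand":-1,"dx":3,"dy":3.5,"dz":1.3,"wx":0,"wy":0,"wz":0},{"hand":-1,"dx":3,"dy":3.5,"dz":1.3,"wx":0,"wy":0,"wz":0},{"hand":-1,"dx":3,"dy":3.5,"dz":1.3,"wx":0,"wy":0,"wz":0},{"hand":-1,"dx":3,"dy":3.5,"dz":1.3,"wx":0,"wy":0,"wz":0},{"hand":-1,"dx":2.5,"dy":3.5,"dz":1.3,"wx":0,"wy":0,"wz":0},{"hand":-1,"dx":2.5,"dy":3.5,"dz":1.3,"wx":0,"wy":0,"wz":0},{"hand":-1,"dx":2.5,"dy":3.5,"dz":1.3,"wx":0,"wy":0,"wz":0}]'
```

```text
time_s: 1.1
position: [0.4791, -0.2424, 0.3224]
tcp_rot: [[0.951, 0.31, -0.001], [0.31, -0.951, 0.001], [-0.0, -0.001, -1.0]]
force: [0.0, -0.4, 1.2]
opening: 0.172
```

```bash
python3 -m handwheel '[{"hand":-1,"dx":0,"dy":4.0,"dz":0,"wx":-0.05,"wy":0.008,"wz":0.113},{"hand":-1,"dx":0,"dy":4.0,"dz":0,"wx":-0.05,"wy":0.008,"wz":0.113},{"hand":-1,"dx":0,"dy":4.0,"dz":0,"wx":-0.05,"wy":0.008,"wz":0.113},{"hand":-1,"dx":0,"dy":4.0,"dz":0,"wx":-0.05,"wy":0.008,"wz":0.113},{"hand":-1,"dx":0,"dy":4.0,"dz":0,"wx":-0.05,"wy":0.008,"wz":0.113},{"hand":-1,"dx":0,"dy":4.0,"dz":0,"wx":-0.05,"wy":0.008,"wz":0.113},{"hand":-1,"dx":0,"dy":4.0,"dz":0,"wx":-0.05,"wy":0.008,"wz":0.113},{"hand":-1,"dx":0,"dy":4.0,"dz":0,"wx":-0.05,"wy":0.008,"wz":0.113},{"hand":-1,"dx":0,"dy":4.0,"dz":0,"wx":-0.05,"wy":0.008,"wz":0.113},{"hand":-1,"dx":0,"dy":4.0,"dz":0,"wx":-0.05,"wy":0.008,"wz":0.113}]'
python3 - <<'E'
from plan import *
from rig import bot
from scipy.spatial.transform import Rotation as Ro
s=bot.read_state(); print(s['joint_positions'].round(1)); R=rot(*np.radians((37,30,-30)))
print(Ro.from_matrix(R@s['tcp_rot'].T).as_rotvec().round(3),s['position'])
E
```

```text
time_s: 2.1
position: [0.4781, 0.1576, 0.322]
tcp_rot: [[0.138, 0.972, 0.189], [0.905, -0.046, -0.422], [-0.402, 0.229, -0.887]]
force: [0.8, -0.7, 0.0]
opening: 0.006
[ 23.3  15.4  91.2 -28.6  75.   36.8]
[-0.406  0.062  0.899] [0.47809383 0.15755732 0.3220461 ]
```

```bash
cat >> plan.py <<'E'
def clr(t,R,c=np.array([.657,.1655,.11]),yaw=.077,trayx=.426):
    P=np.concatenate([body,neck,kn,fing])@R.T+t
    w=np.vstack
    return dict(tin=sdtin(P,c,yaw).min(),shelf=sdbox(P,np.array([.6216,-.4,.292]),np.array([.76,.5,.36])).min(),
      tray=sdbox(P,np.array([trayx,.085,.06]),np.array([trayx+.162,.333,.107])).min(),deck=P[:,2].min()-.06,
      post=min(sdbox(P,np.array([x-.012,.462,.06]),np.array([x+.012,.484,zz])).min() for x,zz in zip(np.linspace(.51,.745,20),np.linspace(.195,.41,20))))
E
python3 - <<'E'
from plan import *
R=rot(*np.radians((37,30,-30)))
W=[(.478,.24,.32),(.53,.32,.27),(.57,.32,.22),(.665,.262,.105)]
for a,b in zip(W[:-1],W[1:]):
  for k in np.linspace(0,1,6):
    t=np.array(a)*(1-k)+np.array(b)*k; print(t.round(3),{q:round(float(v),3) for q,v in clr(t,R).items()})
E
```

```text
[0.478 0.24  0.32 ] {'tin': 0.209, 'shelf': 0.109, 'tray': 0.206, 'deck': 0.253, 'post': 0.161}
[0.488 0.256 0.31 ] {'tin': 0.202, 'shelf': 0.096, 'tray': 0.196, 'deck': 0.243, 'post': 0.14}
[0.499 0.272 0.3  ] {'tin': 0.196, 'shelf': 0.083, 'tray': 0.186, 'deck': 0.233, 'post': 0.119}
[0.509 0.288 0.29 ] {'tin': 0.19, 'shelf': 0.071, 'tray': 0.176, 'deck': 0.223, 'post': 0.098}
[0.52  0.304 0.28 ] {'tin': 0.185, 'shelf': 0.06, 'tray': 0.166, 'deck': 0.213, 'post': 0.078}
[0.53 0.32 0.27] {'tin': 0.183, 'shelf': 0.05, 'tray': 0.156, 'deck': 0.203, 'post': 0.058}
[0.53 0.32 0.27] {'tin': 0.183, 'shelf': 0.05, 'tray': 0.156, 'deck': 0.203, 'post': 0.058}
[0.538 0.32  0.26 ] {'tin': 0.173, 'shelf': 0.042, 'tray': 0.146, 'deck': 0.193, 'post': 0.046}
[0.546 0.32  0.25 ] {'tin': 0.164, 'shelf': 0.034, 'tray': 0.136, 'deck': 0.183, 'post': 0.035}
[0.554 0.32  0.24 ] {'tin': 0.154, 'shelf': 0.026, 'tray': 0.126, 'deck': 0.173, 'post': 0.026}
[0.562 0.32  0.23 ] {'tin': 0.146, 'shelf': 0.018, 'tray': 0.116, 'deck': 0.163, 'post': 0.021}
[0.57 0.32 0.22] {'tin': 0.138, 'shelf': 0.01, 'tray': 0.106, 'deck': 0.153, 'post': 0.015}
[0.57 0.32 0.22] {'tin': 0.138, 'shelf': 0.01, 'tray': 0.106, 'deck': 0.153, 'post': 0.015}
[0.589 0.308 0.197] {'tin': 0.112, 'shelf': 0.003, 'tray': 0.083, 'deck': 0.13, 'post': 0.014}
[0.608 0.297 0.174] {'tin': 0.088, 'shelf': 0.003, 'tray': 0.061, 'deck': 0.107, 'post': 0.013}
[0.627 0.285 0.151] {'tin': 0.066, 'shelf': 0.002, 'tray': 0.045, 'deck': 0.084, 'post': 0.016}
[0.646 0.274 0.128] {'tin': 0.046, 'shelf': 0.017, 'tray': 0.043, 'deck': 0.061, 'post': 0.028}
[0.665 0.262 0.105] {'tin': 0.03, 'shelf': 0.017, 'tray': 0.022, 'deck': 0.038, 'post': 0.039}
```

```bash
python3 - <<'E'
from plan import *
R=rot(*np.radians((37,30,-30)))
W=[(.478,.245,.32),(.53,.27,.20),(.60,.27,.14),(.665,.262,.105)]
for a,b in zip(W[:-1],W[1:]):
  for k in np.linspace(0,1,5):
    t=np.array(a)*(1-k)+np.array(b)*k; print(t.round(3),{q:round(float(v),3) for q,v in clr(t,R).items()})
E
python3 -m handwheel '[{"hand":-1,"dx":0,"dy":1,"dz":0,"wx":-0.05,"wy":0.008,"wz":0.112},{"hand":-1,"dx":0,"dy":1,"dz":0,"wx":-0.05,"wy":0.008,"wz":0.112},{"hand":-1,"dx":0,"dy":1,"dz":0,"wx":-0.05,"wy":0.008,"wz":0.112},{"hand":-1,"dx":0,"dy":1,"dz":0,"wx":-0.05,"wy":0.008,"wz":0.112},{"hand":-1,"dx":0,"dy":1,"dz":0,"wx":-0.05,"wy":0.008,"wz":0.112},{"hand":-1,"dx":0,"dy":1,"dz":0,"wx":-0.05,"wy":0.008,"wz":0.112},{"hand":-1,"dx":0,"dy":1,"dz":0,"wx":-0.05,"wy":0.008,"wz":0.112},{"hand":-1,"dx":0,"dy":1,"dz":0,"wx":-0.05,"wy":0.008,"wz":0.112},{"hand":-1,"dx":0,"dy":1,"dz":0,"wx":0,"wy":0,"wz":0}]'
python3 - <<'E'
from plan import *
from rig import bot
from scipy.spatial.transform import Rotation as Ro
s=bot.read_state(); print(s['joint_positions'].round(1)); R=rot(*np.radians((37,30,-30)))
print(Ro.from_matrix(R@s['tcp_rot'].T).as_rotvec().round(3),s['position'])
E
```

```text
[0.478 0.245 0.32 ] {'tin': 0.211, 'shelf': 0.109, 'tray': 0.206, 'deck': 0.253, 'post': 0.158}
[0.491 0.251 0.29 ] {'tin': 0.184, 'shelf': 0.089, 'tray': 0.176, 'deck': 0.223, 'post': 0.131}
[0.504 0.258 0.26 ] {'tin': 0.158, 'shelf': 0.076, 'tray': 0.146, 'deck': 0.193, 'post': 0.105}
[0.517 0.264 0.23 ] {'tin': 0.132, 'shelf': 0.063, 'tray': 0.116, 'deck': 0.163, 'post': 0.084}
[0.53 0.27 0.2 ] {'tin': 0.109, 'shelf': 0.052, 'tray': 0.086, 'deck': 0.133, 'post': 0.065}
[0.53 0.27 0.2 ] {'tin': 0.109, 'shelf': 0.052, 'tray': 0.086, 'deck': 0.133, 'post': 0.065}
[0.548 0.27  0.185] {'tin': 0.09, 'shelf': 0.044, 'tray': 0.071, 'deck': 0.118, 'post': 0.056}
[0.565 0.27  0.17 ] {'tin': 0.073, 'shelf': 0.039, 'tray': 0.056, 'deck': 0.103, 'post': 0.046}
[0.582 0.27  0.155] {'tin': 0.059, 'shelf': 0.034, 'tray': 0.041, 'deck': 0.088, 'post': 0.037}
[0.6  0.27 0.14] {'tin': 0.05, 'shelf': 0.029, 'tray': 0.026, 'deck': 0.073, 'post': 0.031}
[0.6  0.27 0.14] {'tin': 0.05, 'shelf': 0.029, 'tray': 0.026, 'deck': 0.073, 'post': 0.031}
[0.616 0.268 0.131] {'tin': 0.044, 'shelf': 0.021, 'tray': 0.022, 'deck': 0.065, 'post': 0.033}
[0.633 0.266 0.122] {'tin': 0.038, 'shelf': 0.023, 'tray': 0.029, 'deck': 0.056, 'post': 0.035}
[0.649 0.264 0.114] {'tin': 0.034, 'shelf': 0.024, 'tray': 0.031, 'deck': 0.047, 'post': 0.037}
[0.665 0.262 0.105] {'tin': 0.03, 'shelf': 0.017, 'tray': 0.022, 'deck': 0.038, 'post': 0.039}
time_s: 3.0
position: [0.4765, 0.2452, 0.321]
tcp_rot: [[-0.566, 0.624, 0.539], [0.462, 0.781, -0.42], [-0.683, 0.011, -0.731]]
force: [-0.3, -0.1, -0.0]
opening: 0.004
[ 39.4  16.7  98.7 -48.2  63.3  10.5]
[-0.005 -0.006  0.009] [0.47652218 0.24519025 0.32103994]
```

```bash
python3 -m handwheel '[{"hand":-1,"dx":1.1,"dy":0.5,"dz":-2.4,"wx":0,"wy":0,"wz":0},{"hand":-1,"dx":1.1,"dy":0.5,"dz":-2.4,"wx":0,"wy":0,"wz":0},{"hand":-1,"dx":1.1,"dy":0.5,"dz":-2.4,"wx":0,"wy":0,"wz":0},{"hand":-1,"dx":1.1,"dy":0.5,"dz":-2.4,"wx":0,"wy":0,"wz":0},{"hand":-1,"dx":1.0,"dy":0.5,"dz":-2.4,"wx":0,"wy":0,"wz":0},{"hand":-1,"dx":1.4,"dy":0,"dz":-1.2,"wx":0,"wy":0,"wz":0},{"hand":-1,"dx":1.4,"dy":0,"dz":-1.2,"wx":0,"wy":0,"wz":0},{"hand":-1,"dx":1.4,"dy":0,"dz":-1.2,"wx":0,"wy":0,"wz":0},{"hand":-1,"dx":1.4,"dy":0,"dz":-1.2,"wx":0,"wy":0,"wz":0},{"hand":-1,"dx":1.4,"dy":0,"dz":-1.2,"wx":0,"wy":0,"wz":0}]'
python3 - <<'E'
from h import *
snap('top','top1');snap('scene','scene1')
a=cv2.imread('pics/top1.png'); b=cv2.imread('pics/scene1.png')
cv2.imwrite('pics/c1.png',np.hstack([cv2.resize(a[80:230,100:300],(400,300),interpolation=2),cv2.resize(b[150:350,160:360],(400,400),interpolation=2)[50:350]]))
E
```

```text
time_s: 4.0
position: [0.6041, 0.2706, 0.1419]
tcp_rot: [[-0.563, 0.625, 0.541], [0.465, 0.78, -0.418], [-0.684, 0.016, -0.729]]
force: [0.2, 0.1, -0.5]
opening: 0.005
```

View pics/c1.png

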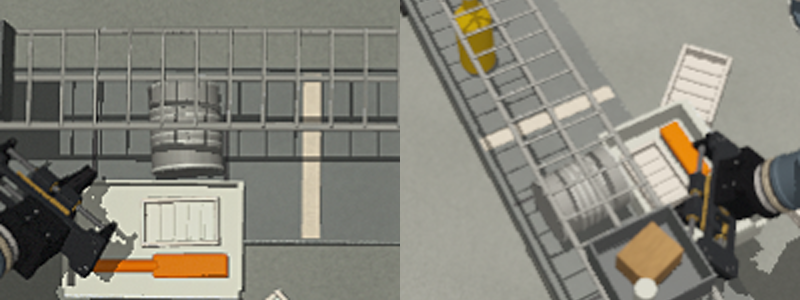

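```bash
python3 -m handwheel '[{"hand":-1,"dx":1.2,"dy":-0.1,"dz":-0.8,"wx":0,"wy":0,"wz":0},{"hand":-1,"dx":1.2,"dy":-0.2,"dz":-0.8,"wx":0,"wy":0,"wz":0},{"hand":-1,"dx":1.3,"dy":-0.2,"dz":-0.7,"wx":0,"wy":0,"wz":0},{"hand":-1,"dx":1.2,"dy":-0.1,"dz":-0.7,"wx":0,"wy":0,"wz":0},{"hand":-1,"dx":1.2,"dy":-0.2,"dz":-0.7,"wx":0,"wy":0,"wz":0},{"hand":-1,"dx":0,"dy":-0.5,"dz":0,"wx":0,"wy":0,"wz":0},{"hand":-1,"dx":0,"dy":-0.5,"dz":0,"wx":0,"wy":0,"wz":0},{"hand":-1,"dx":0,"dy":-0.5,"dz":0,"wx":0,"wy":0,"wz":0}]'
cat > look.py <<'E'
import sys
from h import *
from scipy.optimize import least_squares
n=sys.argv[1]; y0=float(sys.argv[2])
im,d=snap('top','top'+n); P=cloud('top',d); im=im.astype(int)
from rig import bot
s=bot.read_state()
grey=(im.max(2)-im.min(2)<25)&(im.min(2)>60)
m=(P[...,2]>.115)&(P[...,2]<.17)&(P[...,0]>.59)&(P[...,0]<.73)&(abs(P[...,1]-y0)<.06)&grey
Q=P[m]
def f(p):
    y=Q[:,1]-p[0]-p[1]*(Q[:,0]-.66); return np.hypot(y,Q[:,2]-.1092)-.049
r=least_squares(f,[y0,0],loss='soft_l1',f_scale=.002)
inl=abs(r.fun)<.006
print('tin y@.66 %.4f slope %.3f n %d res %.4f x %.3f %.3f'%(*r.x,len(Q),np.median(abs(r.fun)),*np.percentile(Q[inl,0],[1,99])))
print('tcp',s['position'].round(4),'t',s['time_s'],'F',s['force'].round(1))
E
python3 look.py 2 0.165
python3 - <<'E'
from h import *
snap('scene','scene2')
a=cv2.imread('pics/top2.png'); b=cv2.imread('pics/scene2.png')
cv2.imwrite('pics/c2.png',np.hstack([cv2.resize(a[80:230,100:300],(400,300),interpolation=2),cv2.resize(b[150:350,160:360],(400,400),interpolation=2)[50:350]]))
E
```

```text
time_s: 4.9
position: [0.6631, 0.2471, 0.1053]
tcp_rot: [[-0.564, 0.625, 0.54], [0.464, 0.781, -0.419], [-0.683, 0.014, -0.73]]
force: [1.0, -0.0, 0.7]
opening: 0.001
tin y@.66 0.1653 slope 0.073 n 1318 res 0.0014 x 0.598 0.717
tcp [0.6628 0.2462 0.1054] t 4.95 F [ 0.2 -0.7  0.7]
```

View pics/c2.png

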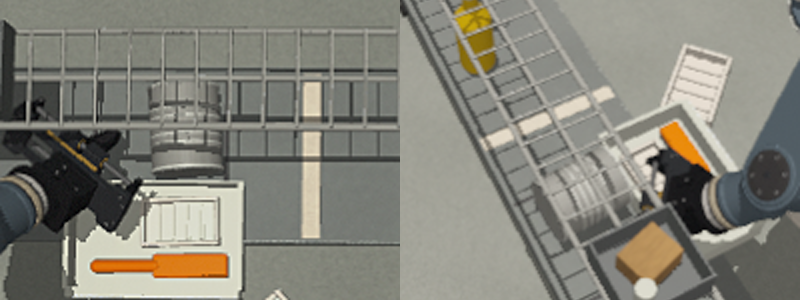

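```bash
python3 -m handwheel '[{"hand":-1,"dx":0,"dy":-0.3,"dz":0,"wx":0,"wy":0,"wz":0},{"hand":-1,"dx":0,"dy":-0.3,"dz":0,"wx":0,"wy":0,"wz":0},{"hand":-1,"dx":0,"dy":-0.3,"dz":0,"wx":0,"wy":0,"wz":0},{"hand":-1,"dx":0,"dy":-0.3,"dz":0,"wx":0,"wy":0,"wz":0},{"hand":-1,"dx":0,"dy":-0.3,"dz":0,"wx":0,"wy":0,"wz":0},{"hand":-1,"dx":0,"dy":-0.4,"dz":0,"wx":0,"wy":0,"wz":0},{"hand":-1,"dx":0,"dy":-0.4,"dz":0,"wx":0,"wy":0,"wz":0},{"hand":-1,"dx":0,"dy":-0.4,"dz":0,"wx":0,"wy":0,"wz":0},{"hand":-1,"dx":0,"dy":-0.4,"dz":0,"wx":0,"wy":0,"wz":0},{"hand":-1,"dx":0,"dy":-0.4,"dz":0,"wx":0,"wy":0,"wz":0}]'; python3 look.py 3 0.145
```

```text
time_s: 6.0
position: [0.6635, 0.2123, 0.1052]
tcp_rot: [[-0.564, 0.625, 0.541], [0.464, 0.781, -0.419], [-0.684, 0.015, -0.73]]
force: [0.3, -0.8, 0.1]
opening: 0.008
tin y@.66 0.1651 slope 0.070 n 1258 res 0.0014 x 0.598 0.717
tcp [0.6633 0.2115 0.1052] t 6.05 F [-0.7 -0.4  0. ]
```

```bash
python3 -m handwheel '[{"hand":-1,"dx":0,"dy":-0.3,"dz":0,"wx":0,"wy":0,"wz":0},{"hand":-1,"dx":0,"dy":-0.3,"dz":0,"wx":0,"wy":0,"wz":0},{"hand":-1,"dx":0,"dy":-0.3,"dz":0,"wx":0,"wy":0,"wz":0},{"hand":-1,"dx":0,"dy":-0.3,"dz":0,"wx":0,"wy":0,"wz":0},{"hand":-1,"dx":0,"dy":-0.3,"dz":0,"wx":0,"wy":0,"wz":0}]'; python3 look.py 4 0.15; python3 - <<'E'
from h import *
snap('scene','scene4')
a=cv2.imread('pics/top4.png'); b=cv2.imread('pics/scene4.png')
cv2.imwrite('pics/c4.png',np.hstack([cv2.resize(a[100:190,130:230],(400,360),interpolation=2),cv2.resize(b[200:300,210:310],(400,400),interpolation=2)[:360]]))
E
```

```text
time_s: 6.55
position: [0.6647, 0.199, 0.1073]
tcp_rot: [[-0.562, 0.623, 0.544], [0.463, 0.782, -0.417], [-0.685, 0.018, -0.728]]
force: [-5.9, 6.6, 11.4]
opening: 0.002
tin y@.66 0.1611 slope 0.075 n 1315 res 0.0014 x 0.599 0.717
tcp [0.6646 0.1986 0.1077] t 6.6 F [-5.   4.1  8.3]
```

View pics/c4.png

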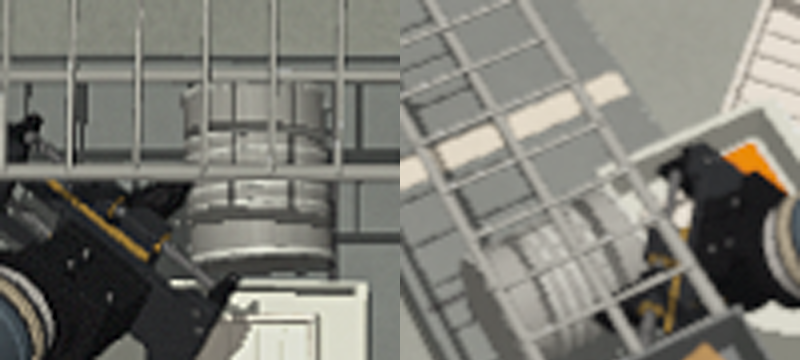

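```bash
python3 - <<'E'
from h import *
s=bot.read_state(); print(s['time_s'],s['joint_positions'].round(1)); R=s['tcp_rot'];p=s['position']
print(proj('top',[p,p-.05*R[:,2],p-.1*R[:,2]]).round(1),proj('scene',[p,p-.05*R[:,2],p-.1*R[:,2]]).round(1))
for n in('top','scene'):
    z=np.load(f'pics/{n}4.npz'); im=z['im'].astype(int); C=cloud(n,z['d']); L=(C-p)@R
    m=(abs(L)<.2).all(2)&(im.max(2)<75)&(C[...,2]>.07)&(C[...,2]<.28)
    v,u=np.where(m); Q=L[m]
    for a in np.arange(-.18,.03,.01):
        k=(Q[:,2]>=a)&(Q[:,2]<a+.01)&(abs(Q[:,1])<.11)&(abs(Q[:,0])<.06)
        q=Q[k]
        if len(q)>1: print(n,round(a,2),len(q),'x',q[:,0].min().round(3),q[:,0].max().round(3),'y',q[:,1].min().round(3),q[:,1].max().round(3),'minz world',C[m][k][:,2].min().round(3))
E
```

```text
6.65 [ 24.3  41.6  94.7 -66.1  41.4  24.4]
[[180.6 142.2]
 [170.3 149.8]
 [159.5 157.9]] [[253.2 281.1]
 [265.1 277. ]
 [277.6 272.8]]
top -0.18 56 x -0.026 0.021 y -0.049 0.018 minz world 0.222
top -0.17 80 x -0.026 0.015 y -0.05 0.018 minz world 0.216
top -0.16 115 x -0.03 0.019 y -0.05 0.02 minz world 0.207
top -0.15 498 x -0.041 0.036 y -0.094 0.097 minz world 0.184
top -0.14 327 x -0.042 0.036 y -0.095 0.097 minz world 0.184
top -0.13 139 x -0.042 0.021 y -0.091 0.088 minz world 0.185
top -0.12 137 x -0.041 0.033 y -0.086 0.087 minz world 0.168
top -0.11 62 x -0.04 0.027 y -0.086 0.086 minz world 0.169
top -0.1 5 x -0.033 0.004 y -0.077 0.082 minz world 0.177
top -0.09 5 x -0.015 -0.01 y 0.006 0.012 minz world 0.176
top -0.08 18 x -0.016 -0.008 y -0.013 0.015 minz world 0.166
top -0.07 24 x -0.014 -0.003 y -0.011 0.013 minz world 0.156
top -0.06 26 x -0.015 0.013 y -0.054 0.01 minz world 0.135
top -0.05 37 x -0.034 0.028 y -0.076 0.007 minz world 0.122
top -0.04 32 x -0.036 0.034 y -0.083 0.003 minz world 0.112
top -0.03 23 x -0.039 0.043 y -0.094 -0.008 minz world 0.097
top -0.
[... 383 characters left out ...]
 -0.047 0.021 minz world 0.212
scene -0.16 92 x -0.027 0.022 y -0.05 0.018 minz world 0.205
scene -0.15 171 x -0.04 0.012 y -0.092 0.056 minz world 0.204
scene -0.14 63 x -0.038 0.008 y -0.092 0.054 minz world 0.202
scene -0.13 66 x -0.039 0.011 y -0.09 0.052 minz world 0.19
scene -0.12 47 x -0.039 0.006 y -0.086 0.035 minz world 0.19
scene -0.11 26 x -0.039 0.001 y -0.083 0.036 minz world 0.181
scene -0.08 8 x -0.013 0.001 y 0.006 0.017 minz world 0.16
scene -0.07 16 x -0.011 0.008 y -0.01 0.015 minz world 0.146
scene -0.06 3 x -0.008 0.011 y -0.037 0.009 minz world 0.141
scene -0.05 7 x -0.01 0.003 y -0.023 0.013 minz world 0.138
scene -0.04 13 x -0.012 0.008 y 0.003 0.012 minz world 0.128
```

```bash
python3 -m handwheel '[{"hand":-1,"dx":0,"dy":1.2,"dz":0,"wx":0,"wy":0,"wz":0},{"hand":-1,"dx":0,"dy":1.2,"dz":0,"wx":0,"wy":0,"wz":0},{"hand":-1,"dx":0,"dy":1.1,"dz":0,"wx":0,"wy":0,"wz":0},{"hand":-1,"dx":0.5,"dy":0,"dz":-0.7,"wx":0,"wy":0,"wz":0},{"hand":-1,"dx":0.5,"dy":0,"dz":-0.7,"wx":0,"wy":0,"wz":0},{"hand":-1,"dx":0.4,"dy":0,"dz":-0.8,"wx":0,"wy":0,"wz":0},{"hand":-1,"dx":0,"dy":0,"dz":0,"wx":0,"wy":0,"wz":0}]'; python3 look.py 5 0.16
```

```text
time_s: 7.35
position: [0.6773, 0.2316, 0.081]
tcp_rot: [[-0.565, 0.626, 0.538], [0.464, 0.78, -0.42], [-0.683, 0.012, -0.731]]
force: [-0.3, 0.2, -0.5]
opening: 0.008
tin y@.66 0.1617 slope 0.079 n 1310 res 0.0014 x 0.599 0.716
tcp [0.6773 0.2317 0.0817] t 7.4 F [-0.1  0.4 -0.3]
```

Free of contact. Push slowly, watching the force.

```bash
python3 -m handwheel '[{"hand":-1,"dx":0,"dy":-0.3,"dz":0,"wx":0,"wy":0,"wz":0},{"hand":-1,"dx":0,"dy":-0.3,"dz":0,"wx":0,"wy":0,"wz":0},{"hand":-1,"dx":0,"dy":-0.3,"dz":0,"wx":0,"wy":0,"wz":0},{"hand":-1,"dx":0,"dy":-0.3,"dz":0,"wx":0,"wy":0,"wz":0},{"hand":-1,"dx":0,"dy":-0.3,"dz":0,"wx":0,"wy":0,"wz":0},{"hand":-1,"dx":0,"dy":-0.3,"dz":0,"wx":0,"wy":0,"wz":0},{"hand":-1,"dx":0,"dy":-0.3,"dz":0,"wx":0,"wy":0,"wz":0},{"hand":-1,"dx":0,"dy":-0.3,"dz":0,"wx":0,"wy":0,"wz":0},{"hand":-1,"dx":0,"dy":-0.3,"dz":0,"wx":0,"wy":0,"wz":0}]'; python3 look.py 6 0.15
```

```text
time_s: 8.3
position: [0.6778, 0.2057, 0.0834]
tcp_rot: [[-0.563, 0.624, 0.541], [0.464, 0.781, -0.418], [-0.684, 0.015, -0.73]]
force: [0.8, 0.9, 0.8]
opening: 0.004
tin y@.66 0.1577 slope 0.078 n 1305 res 0.0014 x 0.600 0.716
tcp [0.6775 0.205  0.0833] t 8.35 F [-0.6 -0.7 -0.2]
```

```bash
python3 -m handwheel '[{"hand":-1,"dx":0.05,"dy":-0.4,"dz":0,"wx":0,"wy":0,"wz":0},{"hand":-1,"dx":0.05,"dy":-0.4,"dz":0,"wx":0,"wy":0,"wz":0},{"hand":-1,"dx":0.05,"dy":-0.5,"dz":0,"wx":0,"wy":0,"wz":0},{"hand":-1,"dx":0.05,"dy":-0.5,"dz":0,"wx":0,"wy":0,"wz":0},{"hand":-1,"dx":0.05,"dy":-0.5,"dz":0,"wx":0,"wy":0,"wz":0},{"hand":-1,"dx":0.05,"dy":-0.5,"dz":0,"wx":0,"wy":0,"wz":0},{"hand":-1,"dx":0.05,"dy":-0.5,"dz":0,"wx":0,"wy":0,"wz":0},{"hand":-1,"dx":0.05,"dy":-0.5,"dz":0,"wx":0,"wy":0,"wz":0},{"hand":-1,"dx":0.05,"dy":-0.4,"dz":0,"wx":0,"wy":0,"wz":0},{"hand":-1,"dx":0.05,"dy":-0.4,"dz":0,"wx":0,"wy":0,"wz":0}]'; python3 look.py 7 0.11
```

```text
time_s: 9.35
position: [0.6825, 0.1593, 0.0832]
tcp_rot: [[-0.564, 0.625, 0.54], [0.464, 0.781, -0.419], [-0.684, 0.015, -0.73]]
force: [0.5, 0.4, 0.9]
opening: 0.01
tin y@.66 0.1097 slope 0.079 n 1239 res 0.0014 x 0.603 0.716
tcp [0.6824 0.1586 0.0832] t 9.4 F [-0.2 -0.2  0.3]
```

```bash
python3 -m handwheel '[{"hand":-1,"dx":0.05,"dy":-0.4,"dz":0,"wx":0,"wy":0,"wz":0},{"hand":-1,"dx":0.05,"dy":-0.5,"dz":0,"wx":0,"wy":0,"wz":0},{"hand":-1,"dx":0.05,"dy":-0.5,"dz":0,"wx":0,"wy":0,"wz":0},{"hand":-1,"dx":0.05,"dy":-0.6,"dz":0,"wx":0,"wy":0,"wz":0},{"hand":-1,"dx":0.05,"dy":-0.6,"dz":0,"wx":0,"wy":0,"wz":0},{"hand":-1,"dx":0.05,"dy":-0.6,"dz":0,"wx":0,"wy":0,"wz":0},{"hand":-1,"dx":0.05,"dy":-0.6,"dz":0,"wx":0,"wy":0,"wz":0},{"hand":-1,"dx":0.05,"dy":-0.5,"dz":0,"wx":0,"wy":0,"wz":0},{"hand":-1,"dx":0.05,"dy":-0.5,"dz":0,"wx":0,"wy":0,"wz":0},{"hand":-1,"dx":0.05,"dy":-0.4,"dz":0,"wx":0,"wy":0,"wz":0}]'; python3 look.py 8 0.06;python3 - <<'E'
from h import *
snap('scene','scene8')
a=cv2.imread('pics/top8.png'); b=cv2.imread('pics/scene8.png')
cv2.imwrite('pics/c8.png',np.hstack([cv2.resize(a[80:230,130:330],(400,300),interpolation=2),cv2.resize(b[150:300,160:310],(400,400),interpolation=2)[:300]]))
E
```

```text
time_s: 10.4
position: [0.6875, 0.1072, 0.0832]
tcp_rot: [[-0.564, 0.625, 0.54], [0.464, 0.781, -0.419], [-0.683, 0.015, -0.73]]
force: [0.7, -0.3, -0.2]
opening: 0.003
tin y@.66 0.0576 slope 0.074 n 1198 res 0.0014 x 0.607 0.717
tcp [0.6875 0.1065 0.0832] t 10.45 F [0.2 0.1 0. ]
```

View pics/c8.png

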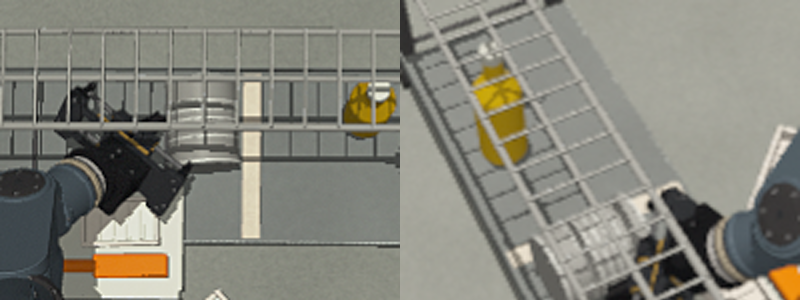

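```bash
python3 -m handwheel '[{"hand":-1,"dx":0.05,"dy":-0.4,"dz":0,"wx":0,"wy":0,"wz":0},{"hand":-1,"dx":0.05,"dy":-0.5,"dz":0,"wx":0,"wy":0,"wz":0},{"hand":-1,"dx":0.05,"dy":-0.6,"dz":0,"wx":0,"wy":0,"wz":0},{"hand":-1,"dx":0.05,"dy":-0.6,"dz":0,"wx":0,"wy":0,"wz":0},{"hand":-1,"dx":0.05,"dy":-0.6,"dz":0,"wx":0,"wy":0,"wz":0},{"hand":-1,"dx":0.05,"dy":-0.6,"dz":0,"wx":0,"wy":0,"wz":0},{"hand":-1,"dx":0.05,"dy":-0.5,"dz":0,"wx":0,"wy":0,"wz":0},{"hand":-1,"dx":0.05,"dy":-0.5,"dz":0,"wx":0,"wy":0,"wz":0},{"hand":-1,"dx":0,"dy":-0.4,"dz":0,"wx":0,"wy":0,"wz":0},{"hand":-1,"dx":0,"dy":-0.3,"dz":0,"wx":0,"wy":0,"wz":0}]'; python3 look.py 9 0.008
```

```text
time_s: 11.5
position: [0.6923, 0.058, 0.0842]
tcp_rot: [[-0.565, 0.626, 0.538], [0.465, 0.78, -0.419], [-0.682, 0.013, -0.731]]
force: [-0.4, 1.3, -0.3]
opening: 0.004
tin y@.66 0.0065 slope 0.074 n 1155 res 0.0014 x 0.612 0.727
tcp [0.6924 0.0577 0.0844] t 11.55 F [ 0.  -0.4  0.6]
```

```bash
python3 -m handwheel '[{"hand":-1,"dx":0,"dy":-0.2,"dz":0,"wx":0,"wy":0,"wz":0},{"hand":-1,"dx":0,"dy":-0.2,"dz":0,"wx":0,"wy":0,"wz":0},{"hand":-1,"dx":0,"dy":-0.2,"dz":0,"wx":0,"wy":0,"wz":0},{"hand":-1,"dx":0,"dy":-0.2,"dz":0,"wx":0,"wy":0,"wz":0},{"hand":-1,"dx":0,"dy":-0.2,"dz":0,"wx":0,"wy":0,"wz":0},{"hand":-1,"dx":0,"dy":-0.2,"dz":0,"wx":0,"wy":0,"wz":0},{"hand":-1,"dx":0,"dy":0,"dz":0,"wx":0,"wy":0,"wz":0}]'; python3 look.py 10 -0.006
```

```text
time_s: 12.25
position: [0.6936, 0.0473, 0.086]
tcp_rot: [[-0.566, 0.627, 0.535], [0.466, 0.779, -0.42], [-0.679, 0.012, -0.734]]
force: [-0.5, 0.4, 0.0]
opening: 0.006
tin y@.66 -0.0034 slope 0.070 n 1159 res 0.0014 x 0.612 0.728
tcp [0.6935 0.0474 0.0859] t 12.3 F [-0.1 -0.4  0.4]
```

```bash
python3 -m handwheel '[{"hand":-1,"dx":0,"dy":-0.2,"dz":0,"wx":0,"wy":0,"wz":0},{"hand":-1,"dx":0,"dy":-0.2,"dz":0,"wx":0,"wy":0,"wz":0},{"hand":-1,"dx":0,"dy":0,"dz":0,"wx":0,"wy":0,"wz":0},{"hand":-1,"dx":0,"dy":0,"dz":0,"wx":0,"wy":0,"wz":0}]'; python3 look.py 11 -0.006; python3 -c "
from rig import bot
print(bot.read_state()['joint_positions'].round(1))"
```

```text
time_s: 12.7
position: [0.6939, 0.0438, 0.0864]
tcp_rot: [[-0.567, 0.628, 0.533], [0.467, 0.778, -0.42], [-0.678, 0.011, -0.735]]
force: [-0.2, 0.2, 0.3]
opening: 0.003
tin y@.66 -0.0074 slope 0.070 n 1156 res 0.0014 x 0.613 0.728
tcp [0.6939 0.0439 0.0864] t 12.75 F [ 0.2  1.  -0.8]
[  8.   41.6 101.3 -81.9  29.7  29.2]
```

```bash
python3 -m handwheel '[{"hand":-1,"dx":0,"dy":0.4,"dz":0,"wx":0,"wy":0,"wz":0},{"hand":-1,"dx":0,"dy":0.8,"dz":0,"wx":0,"wy":0,"wz":0},{"hand":-1,"dx":0,"dy":1,"dz":0,"wx":0,"wy":0,"wz":0},{"hand":-1,"dx":0,"dy":1,"dz":0,"wx":0,"wy":0,"wz":0},{"hand":-1,"dx":-1.3,"dy":1,"dz":1.7,"wx":0,"wy":0,"wz":0},{"hand":-1,"dx":-1.4,"dy":1,"dz":1.8,"wx":0,"wy":0,"wz":0},{"hand":-1,"dx":-1.4,"dy":1,"dz":1.8,"wx":0,"wy":0,"wz":0},{"hand":-1,"dx":-1.4,"dy":1,"dz":1.8,"wx":0,"wy":0,"wz":0},{"hand":-1,"dx":-1.4,"dy":1,"dz":1.8,"wx":0,"wy":0,"wz":0},{"hand":-1,"dx":-1.4,"dy":1,"dz":1.8,"wx":0,"wy":0,"wz":0}]'; python3 look.py 12 -0.006; python3 -c "
from rig import bot
print(bot.read_state()['joint_positions'].round(1))"
```

```text
time_s: 13.75
position: [0.6071, 0.1362, 0.1908]
tcp_rot: [[-0.573, 0.628, 0.527], [0.465, 0.778, -0.421], [-0.675, 0.004, -0.738]]
force: [0.1, -0.1, 0.3]
opening: 0.006
tin y@.66 -0.0081 slope 0.071 n 1198 res 0.0014 x 0.610 0.728
tcp [0.6069 0.1382 0.1943] t 13.8 F [-9.9  0.6 -2.6]
[ 20.5  29.  103.1 -61.8  41.   15.7]
```

```bash
python3 - <<'E'
from plan import *
from h import *
from scipy.spatial.transform import Rotation as Ro
s=bot.read_state(); R=s['tcp_rot']; p=s['position']; print(s['force'],s['time_s'])
for e in (0,.027): print(clr(p-e*R[:,2],R,np.array([.67,-.0075,.11]),.07))
# orientation goal: straight down, jaw along y
R0=np.diag([-1.,1,-1]); print(Ro.from_matrix(R0@R.T).as_rotvec())
d=np.load('pics/top0.npz');P=cloud('top',d['d']);im=d['im']
# shelf front rail / basket in front
m=(P[...,2]>.28)&(P[...,1]>-.35)&(P[...,1]<.5)&(P[...,0]<.66)&(P[...,0]>.5); Q=P[m]; print(np.percentile(Q,[0,1,5],0))
E
```

```text
[-9.92597849  0.57219456 -2.55006715] 13.8
{'tin': np.float64(0.11166444155624312), 'shelf': np.float64(-0.008121061253384187), 'tray': np.float64(0.08081462323489688), 'deck': np.float64(0.12771064143226737), 'post': np.float64(0.16632092362603007)}
{'tin': np.float64(0.13379650674625795), 'shelf': np.float64(-0.008083685590430822), 'tray': np.float64(0.10058480626739709), 'deck': np.float64(0.1475848062673971), 'post': np.float64(0.1617803425090946)}
[0.24345435 0.71728953 0.64745648]
[[ 0.60959185 -0.34927548  0.28085624]
 [ 0.61555568 -0.33523153  0.29225409]
 [ 0.62485804 -0.29801756  0.29959871]]
```

```bash
python3 -m handwheel '[{"hand":-1,"dx":-2,"dy":0,"dz":-1,"wx":0,"wy":0,"wz":0},{"hand":-1,"dx":-3,"dy":0,"dz":0,"wx":0,"wy":0,"wz":0},{"hand":-1,"dx":-3,"dy":0,"dz":0,"wx":0,"wy":0,"wz":0}]'; python3 look.py 13 -0.006
```

```text
time_s: 14.1
position: [0.5301, 0.1368, 0.1833]
tcp_rot: [[-0.567, 0.627, 0.534], [0.467, 0.779, -0.419], [-0.678, 0.012, -0.735]]
force: [0.0, -0.2, 0.8]
opening: 0.004
tin y@.66 -0.0079 slope 0.071 n 1193 res 0.0013 x 0.610 0.728
tcp [0.5241 0.1356 0.1821] t 14.15 F [-4.1 -1.6 -0.9]
```

```bash
python3 -m handwheel '[{"hand":-1,"dx":-2,"dy":1,"dz":3.5,"wx":0,"wy":0,"wz":0},{"hand":-1,"dx":-1,"dy":1,"dz":4,"wx":0.03,"wy":0.09,"wz":0.081},{"hand":-1,"dx":-1,"dy":1,"dz":4,"wx":0.03,"wy":0.09,"wz":0.081},{"hand":-1,"dx":-1,"dy":1,"dz":0,"wx":0.03,"wy":0.09,"wz":0.081},{"hand":-1,"dx":-1,"dy":1,"dz":0,"wx":0.03,"wy":0.09,"wz":0.081},{"hand":-1,"dx":-1,"dy":1,"dz":0,"wx":0.03,"wy":0.09,"wz":0.081},{"hand":-1,"dx":-2,"dy":0.7,"dz":0,"wx":0.03,"wy":0.09,"wz":0.081},{"hand":-1,"dx":-2,"dy":0.6,"dz":0,"wx":0.03,"wy":0.09,"wz":0.081},{"hand":-1,"dx":-2,"dy":0,"dz":0,"wx":0.03,"wy":0.09,"wz":0.081},{"hand":-1,"dx":-1,"dy":0,"dz":0,"wx":0,"wy":0,"wz":0}]'; python3 - <<'E'
from h import *
from scipy.spatial.transform import Rotation as Ro
snap('top','top14');snap('scene','scene14')
s=bot.read_state(); print(s['joint_positions'].round(1),s['position'],Ro.from_matrix(np.diag([-1.,1,-1])@s['tcp_rot'].T).as_rotvec())
E
```

```text
time_s: 15.15
position: [0.4017, 0.1962, 0.2671]
tcp_rot: [[-0.993, 0.082, 0.083], [0.078, 0.996, -0.048], [-0.087, -0.041, -0.995]]
force: [1.2, -0.2, 0.1]
opening: 0.005
[ 14.8   9.3 103.   -4.4  64.  -68.8] [0.39899617 0.1961873  0.26622031] [0.0466698  0.08325632 0.0799957 ]
```

View pics/top14.png

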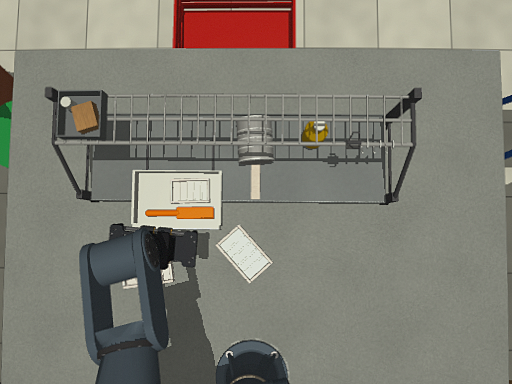

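```bash
python3 -m handwheel '[{"hand":-1,"dx":-0.8,"dy":0.7,"dz":0,"wx":0.046,"wy":0.083,"wz":0.08},{"hand":-1,"dx":-0.8,"dy":0.6,"dz":-1,"wx":0,"wy":0,"wz":0},{"hand":-1,"dx":0,"dy":0,"dz":-3,"wx":0,"wy":0,"wz":0},{"hand":-1,"dx":0,"dy":0,"dz":-4,"wx":0,"wy":0,"wz":0},{"hand":-1,"dx":0,"dy":0,"dz":-4,"wx":0,"wy":0,"wz":0},{"hand":-1,"dx":0,"dy":0,"dz":-4,"wx":0,"wy":0,"wz":0},{"hand":-1,"dx":0,"dy":0,"dz":-3,"wx":0,"wy":0,"wz":0},{"hand":-1,"dx":0,"dy":0,"dz":-1,"wx":0,"wy":0,"wz":0}]'; python3 - <<'E'
from h import *
snap('scene','scene15')
s=bot.read_state(); print(s['joint_positions'].round(1),s['position'],s['force'])
b=cv2.imread('pics/scene15.png'); cv2.imwrite('pics/c15.png',cv2.resize(b[200:330,230:400],None,fx=4,fy=4,interpolation=2))
E
```

```text
time_s: 16.05
position: [0.3809, 0.2091, 0.0636]
tcp_rot: [[-1.0, -0.001, -0.005], [-0.001, 1.0, -0.002], [0.005, -0.002, -1.0]]
force: [-0.3, 0.0, 0.6]
opening: 0.003
[ 1.400e+01  2.960e+01  1.153e+02 -1.000e-01  3.540e+01 -7.600e+01] [0.38129394 0.20909347 0.06363424] [-0.44767699  0.68272279 -0.94016975]
```

View pics/c15.png

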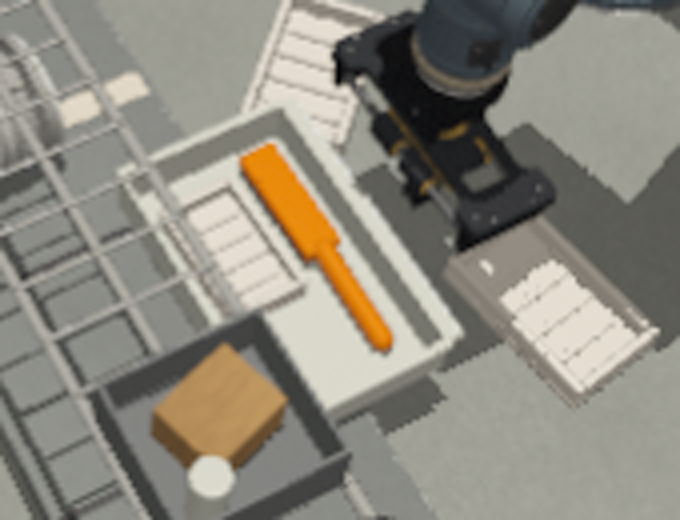

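```bash
python3 -m handwheel '[{"hand":-1,"dx":1,"dy":0,"dz":0,"wx":0,"wy":0,"wz":0},{"hand":-1,"dx":1,"dy":0,"dz":0,"wx":0,"wy":0,"wz":0},{"hand":-1,"dx":0.5,"dy":0,"dz":0,"wx":0,"wy":0,"wz":0},{"hand":-1,"dx":0.4,"dy":0,"dz":0,"wx":0,"wy":0,"wz":0},{"hand":-1,"dx":0.4,"dy":0,"dz":0,"wx":0,"wy":0,"wz":0},{"hand":-1,"dx":0.4,"dy":0,"dz":0,"wx":0,"wy":0,"wz":0},{"hand":-1,"dx":0.4,"dy":0,"dz":0,"wx":0,"wy":0,"wz":0},{"hand":-1,"dx":0.4,"dy":0,"dz":0,"wx":0,"wy":0,"wz":0},{"hand":-1,"dx":0.4,"dy":0,"dz":0,"wx":0,"wy":0,"wz":0},{"hand":-1,"dx":0.4,"dy":0,"dz":0,"wx":0,"wy":0,"wz":0}]'; cat > tray.py <<'E'
import sys
from h import *
n=sys.argv[1]
im,d=snap('top','top'+n); P=cloud('top',d)
m=(P[...,2]>.098)&(P[...,2]<.112)&(P[...,1]>.09)&(P[...,1]<.33)&(P[...,0]>.38)&(P[...,0]<.56)&(im.min(2)>140)
Q=P[m]
ok=[]
for y in np.arange(.095,.325,.01):
    q=Q[abs(Q[:,1]-y)<.005]
    if len(q): ok.append((y.round(3),q[:,0].min().round(4)))
print('tray front',np.median([a[1] for a in ok]),ok[:3],ok[-3:])
s=bot.read_state(); print('tcp',s['position'].round(4),s['force'].round(1),s['time_s'])
E
python3 tray.py 16
```

```text
time_s: 17.1
position: [0.4374, 0.209, 0.0663]
tcp_rot: [[-1.0, -0.001, -0.0], [-0.001, 1.0, -0.0], [0.0, -0.0, -1.0]]
force: [-1.9, -1.1, 1.7]
opening: 0.004
tray front 0.4528 [(np.float64(0.095), np.float64(0.4528)), (np.float64(0.105), np.float64(0.4529)), (np.float64(0.115), np.float64(0.4527))] [(np.float64(0.095), np.float64(0.4528)), (np.float64(0.105), np.float64(0.4529)), (np.float64(0.115), np.float64(0.4527))]
tcp [0.4387 0.2091 0.0664] [ 0.1 -0.8 -0.4] 17.15
```

```bash
python3 -m handwheel '[{"hand":-1,"dx":0.4,"dy":0,"dz":0,"wx":0,"wy":0,"wz":0},{"hand":-1,"dx":0.5,"dy":0,"dz":0,"wx":0,"wy":0,"wz":0},{"hand":-1,"dx":0.5,"dy":0,"dz":0,"wx":0,"wy":0,"wz":0},{"hand":-1,"dx":0.5,"dy":0,"dz":0,"wx":0,"wy":0,"wz":0},{"hand":-1,"dx":0.5,"dy":0,"dz":0,"wx":0,"wy":0,"wz":0},{"hand":-1,"dx":0.5,"dy":0,"dz":0,"wx":0,"wy":0,"wz":0},{"hand":-1,"dx":0.5,"dy":0,"dz":0,"wx":0,"wy":0,"wz":0},{"hand":-1,"dx":0.4,"dy":0,"dz":0,"wx":0,"wy":0,"wz":0},{"hand":-1,"dx":0.3,"dy":0,"dz":0,"wx":0,"wy":0,"wz":0},{"hand":-1,"dx":0.2,"dy":0,"dz":0,"wx":0,"wy":0,"wz":0}]'; python3 tray.py 17;python3 -m handwheel '[{"hand":-1,"dx":0.2,"dy":0,"dz":0,"wx":0,"wy":0,"wz":0},{"hand":-1,"dx":0.2,"dy":0,"dz":0,"wx":0,"wy":0,"wz":0},{"hand":-1,"dx":0.2,"dy":0,"dz":0,"wx":0,"wy":0,"wz":0}]'
```

```text
time_s: 18.15
position: [0.4806, 0.209, 0.0663]
tcp_rot: [[-1.0, -0.001, 0.0], [-0.001, 1.0, -0.0], [-0.0, -0.0, -1.0]]
force: [-2.3, -1.5, -0.6]
opening: 0.005
tray front 0.49375 [(np.float64(0.095), np.float64(0.4938)), (np.float64(0.105), np.float64(0.4937)), (np.float64(0.115), np.float64(0.4936))] [(np.float64(0.105), np.float64(0.4937)), (np.float64(0.115), np.float64(0.4936)), (np.float64(0.125), np.float64(0.4993))]
tcp [0.481  0.2091 0.0663] [-2.1 -1.  -0.3] 18.2
time_s: 18.5
position: [0.4863, 0.2092, 0.0664]
tcp_rot: [[-1.0, -0.002, -0.0], [-0.002, 1.0, 0.0], [0.0, 0.0, -1.0]]
force: [-1.5, -2.0, -0.4]
opening: 0.005
```

```bash
python3 -m handwheel '[{"hand":-1,"dx":0.2,"dy":0,"dz":0,"wx":0,"wy":0,"wz":0},{"hand":-1,"dx":0.2,"dy":0,"dz":0,"wx":0,"wy":0,"wz":0}]';python3 -m handwheel '[{"hand":-1,"dx":0.2,"dy":0,"dz":0,"wx":0,"wy":0,"wz":0},{"hand":-1,"dx":0.1,"dy":0,"dz":0,"wx":0,"wy":0,"wz":0}]'; python3 tray.py 18
```

```text
time_s: 18.7
position: [0.4904, 0.2092, 0.0664]
tcp_rot: [[-1.0, -0.001, -0.0], [-0.001, 1.0, 0.0], [0.0, 0.0, -1.0]]
force: [-2.3, -1.5, -0.2]
opening: 0.004
time_s: 18.9
position: [0.4927, 0.2091, 0.0663]
tcp_rot: [[-1.0, -0.001, -0.001], [-0.001, 1.0, -0.0], [0.001, -0.0, -1.0]]
force: [-5.0, -0.6, 1.8]
opening: 0.005
tray front 0.5076 [(np.float64(0.095), np.float64(0.5077)), (np.float64(0.105), np.float64(0.5073)), (np.float64(0.115), np.float64(0.5076))] [(np.float64(0.105), np.float64(0.5073)), (np.float64(0.115), np.float64(0.5076)), (np.float64(0.125), np.float64(0.5076))]
tcp [0.4927 0.2091 0.0664] [-3.3 -1.1  1.3] 18.95
```

Force rising; check for the stop.

```bash
python3 -m handwheel '[{"hand":-1,"dx":0.2,"dy":0,"dz":0,"wx":0,"wy":0,"wz":0},{"hand":-1,"dx":0.2,"dy":0,"dz":0,"wx":0,"wy":0,"wz":0},{"hand":-1,"dx":0,"dy":0,"dz":0,"wx":0,"wy":0,"wz":0}]';python3 tray.py 19
```

```text
time_s: 19.25
position: [0.4926, 0.2091, 0.0663]
tcp_rot: [[-1.0, -0.001, -0.009], [-0.001, 1.0, -0.001], [0.009, -0.001, -1.0]]
force: [-9.6, -1.1, 8.3]
opening: 0.002
tray front 0.5074 [(np.float64(0.095), np.float64(0.5075)), (np.float64(0.105), np.float64(0.5073)), (np.float64(0.115), np.float64(0.5073))] [(np.float64(0.105), np.float64(0.5073)), (np.float64(0.115), np.float64(0.5073)), (np.float64(0.125), np.float64(0.5131))]
tcp [0.4925 0.2091 0.0663] [-9.1 -0.2  7.4] 19.3
```

At its stop. Back off and look.

```bash
python3 -m handwheel '[{"hand":-1,"dx":-0.5,"dy":0,"dz":0,"wx":0,"wy":0,"wz":0},{"hand":-1,"dx":-1,"dy":0,"dz":0,"wx":0,"wy":0,"wz":0},{"hand":-1,"dx":-2,"dy":0,"dz":0,"wx":0,"wy":0,"wz":0},{"hand":-1,"dx":-3,"dy":0,"dz":0,"wx":0,"wy":0,"wz":0},{"hand":-1,"dx":-3,"dy":0,"dz":0,"wx":0,"wy":0,"wz":0},{"hand":-1,"dx":-1.5,"dy":0,"dz":2,"wx":0,"wy":0,"wz":0},{"hand":-1,"dx":0,"dy":0,"dz":4,"wx":0,"wy":0,"wz":0},{"hand":-1,"dx":0,"dy":0,"dz":4,"wx":0,"wy":0,"wz":0},{"hand":-1,"dx":0,"dy":0,"dz":3,"wx":0,"wy":0,"wz":0},{"hand":-1,"dx":0,"dy":0,"dz":0,"wx":0,"wy":0,"wz":0}]';python3 tray.py 20; python3 look.py 21 -0.006; python3 - <<'E'
from h import *
snap('scene','scene21')
z=np.load('pics/top21.npz'); P=cloud('top',z['d']); im=z['im'].astype(int)
m=np.zeros(z['d'].shape,bool); m[110:150,295:335]=1; m&=(im[...,2]<80)&(im[...,0]>120)&(P[...,2]<.27); Q=P[m]; print('bottle',np.percentile(Q,2,0).round(3),np.percentile(Q,98,0).round(3))
a=cv2.imread('pics/top21.png'); b=cv2.imread('pics/scene21.png')
cv2.imwrite('pics/c21.png',np.hstack([cv2.resize(a[80:230,130:330],(400,300),interpolation=2),cv2.resize(b[150:300,160:360],(400,300),interpolation=2)]))
E
```

```text
time_s: 20.3
position: [0.3917, 0.2105, 0.2007]
tcp_rot: [[-1.0, -0.002, 0.013], [-0.002, 1.0, 0.003], [-0.013, 0.003, -1.0]]
force: [0.5, 0.9, -0.3]
opening: 0.0
tray front 0.5068 [(np.float64(0.095), np.float64(0.5078)), (np.float64(0.105), np.float64(0.5075)), (np.float64(0.115), np.float64(0.5072))] [(np.float64(0.295), np.float64(0.5059)), (np.float64(0.305), np.float64(0.5059)), (np.float64(0.315), np.float64(0.5058))]
tcp [0.3899 0.2099 0.1987] [ 0.4 -0.1 -0.5] 20.35
tin y@.66 -0.0080 slope 0.072 n 1175 res 0.0014 x 0.610 0.728
tcp [0.3883 0.2095 0.1971] t 20.4 F [-1.5  0.3 -0.8]
bottle [ 0.659 -0.197  0.138] [ 0.708 -0.142  0.203]
```

View pics/c21.png

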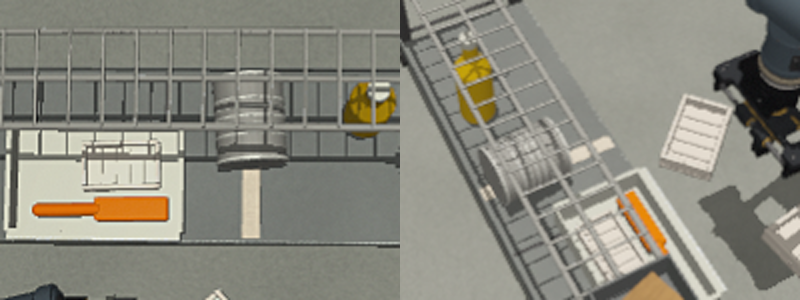

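```bash
python3 - <<'E'
from h import *
p=ray('scene',[[201.7,246.7],[266,220.7]],.06); print(p,p.mean(0))
E
python3 - <<'E'
from rig import hand_in
hand_in()
E
```

```text
[[ 0.74349729 -0.00794211  0.06      ]
 [ 0.50903755 -0.00344768  0.06      ]] [ 0.62626742 -0.0056949   0.06      ]
the job is handed in; nothing more can be done
```

I rolled the tin along the deck onto the tape with the side of the shut fingertips, pushed the tray home, and handed the job in at about 20 s of the 61 s allowed. No verdict is given, so the results below are my own last camera checks.

| Item | Last check | Allowed |
|---|---|---|
| Tin's axis from the tape's middle line | within about 2 mm (both cameras) | 10 mm |
| Tin's turn from the tape's direction | about 0.07 rad | 0.2 rad |
| Tin's middle from the tape's middle | 38 to 43 mm towards the back | 60 mm |
| Tray front | level with the deck's front edge within about 2 mm, pushed until the force rose at its stop | 6 mm |

- **Other things:** The dish lies upright in the tray, with the brush still along its front wall. The bottle's measured position matches the start to about 1 mm. The arm is clear of everything.
- **Tool length disagreed:** The cameras show the fingertips about 25 mm short of the reported TCP. Because of this, my first push pressed on the tin's upper side with up to about 14 N, and the tin moved 4 mm. I backed off, lowered the tool and pushed again.
- **Shelf touched:** While withdrawing, the gripper read about 10 N, most likely from touching the shelf's front rail. I pulled it clear and the tin did not move.
- **Joint near its limit:** Joint 4 reached -81.9 degrees, just short of its -82 limit, at the end of the tin push.

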